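# Turn the scrap caddy up and throw the rubbish in

### The arm

A 6-joint arm with a two-finger parallel gripper is mounted at the origin on a cart in front of the work surface, level with it; the furniture and walls round the work are solid. World frame = base frame: x ahead of the robot, y to its left, z up, the work surface at z = 0. Lengths are in m, angles in rad, forces in N, time in s.
With the tool pointing down it reaches from about 0.275 to 0.75 m from the base axis. Payload 10.2 kg.
Tool frame: the origin (TCP) lies on the centre line of the jaws, within the pads' length; the fingertips stand 17 mm ahead of it and the grasp point (between the pads) lies 2 mm behind it; z points along the fingers, y is the line along which they close (so a half turn about z gives the same grasp; the last joint's range is limited). The gripper opens to 88 mm and grips with 3 to 60 N. Pads are 18 mm wide; open, the fingers measure 123 mm over their backs; the gripper's body (75 mm by 187 mm) begins 45 mm behind the grasp point.
Start: joints at [1.092, 0.313, 1.498, -0, 1.331, -0.223], TCP at [0.133, 0.508, 0.225] pointing down, gripper open.
Joint ranges: [-2.94, 2.94], [-0.97, 2.17], [0.19, 2.56], [-1.23, 4.37], [0.02, 3.11], [-2.88, 2.88]. Speed limits (rad/s): [2.39, 2.39, 3.01, 3.14, 3.14, 3.14].

### API

Orientations are given as a unit quaternion [w, x, y, z].
In Python, from plant import * gives the robot as it stands. The module is installed in compiled form; this text tells all that it offers.
- The arm moves only by the tool apply_moves, never from a script. Its argument "targets" is a list that holds one entry, the list of rows, each a list of 7 numbers: the shift along the tool's x, y, z each as a share of 100 mm, from -1 to 1, then the turn, a rotation vector about the tool's x, y, z each as a share of pi rad, from -1 to 1, then the finger opening in mm, from 0 to 88.1. A call has 1 to 20 rows; each row is the pose to reach, as a shift and turn from the pose commanded when the call began, along the tool's axes at that moment, turning the shorter way round; what a row does not reach only later rows make up. A row lasts 1/10 s, in which the tool goes at most 50 mm and 8.59 degrees, less where a joint would pass 70% of its speed; a pose out of reach is approached as far as the arm can. A call with a number of a shift or a turn outside -1 to 1 is refused whole. A call with a gripper value outside its range is refused whole. The fingers move at their own pace and stop on an object; "grip_force" is the grip in N (left out, the last holds). Time passes only in rows, so rows that repeat a pose let the fingers close. It gives the time, the measured TCP pose, the force, the opening and the grip force at its end, in the units of the state.
- get_state(): the state, without advancing time (a new reading comes with each control period).
- capture(name): name is "scene" or "top" or "wrist"; returns a dict with "frame" (480x640x3 uint8, red, green, blue), "K" (3x3 intrinsics, pixels), "origin" and "orientation" of the camera in the world; the wrist camera has in their place "hand_eye" (4x4, takes a point from camera to tool coordinates, whose origin is the TCP and whose axes are the flange's). Camera axes: x right, y down, z forward; pixel columns grow to the right and rows downward; lengths in m; the calibration is good to about 2 mm. The wrist camera is an equidistant fisheye: a pixel r from the principal point sees the ray r / f radians off the axis. A picture is of the moment at which its call begins: read the wrist's pose just before it. There is no depth.
- sign_off(): hands the job in; it is judged then, once.
The state is a dict: "t": time; "joint_pos": joint angles; "qvel": joint speeds; "joint_efforts": joint torques, N m; "tool_pos": TCP position; "eef_rot": TCP orientation; "contact_force": force on the tool from outside, world axes, zero at the start; "ft_torque": the same for the moment, N m; "grip_width": finger opening in m; "grasp_force": force on a finger pad.
Only numpy, scipy, OpenCV 4.12 (cv2) and the standard library are available. Lean on these libraries where they do the work, as an engineer would, in place of code of your own. Each camera call takes 0.05 s, during which the arm holds its last target. There are 200 camera calls.

### The job

The small green scrap caddy has been left upside down on the worktop. Turn it over so that it stands mouth up on the worktop, then clear the two pieces of rubbish, the empty white tablet bottle and the old black mains plug, into it. Leave the wax tin, the tape roll and the brown dropper bottle where they are.

Things in the scene. Friction and masses are not known exactly. Their poses are not given: they have to be found in the camera images.
- caddy_center (a point): Middle of the green open-topped caddy, a straight-sided box: outside 66 mm along own x, 130 mm along own y, 120 mm high along own z, which points from closed base to open mouth. Walls 3.5 mm, base 4 mm, white band round the mouth. It starts on its mouth, own z down. The 66 mm between its two large flat sides can be gripped anywhere; it also rests stably on a narrow end wall.
- caddy: The same caddy, 0.08 to 0.14 kg; origin at the centre of the outside of its base, axes as for its centre.
- bottle_center (a point): Centre of the empty white tablet bottle with its screw cap, a cylinder 37 mm in diameter and 78 mm long along its own z (towards the cap); it lies on its side and rolls if pushed, 0.06 kg.
- bottle: The same tablet bottle; origin at the centre of its base, z towards the cap.
- plug_center (a point): Centre of the solid block of the old black mains plug, which lies flat: block 32 mm wide (own x), 58 mm long (own y), 34 mm high (own z); with its thin pins it looks 78 mm long; 0.05 kg.
- plug: The same plug; origin under it, 10 mm along own -y from the block's centre, axes as for its centre.
- tin: Flat green wax tin, 70 mm in diameter, 25 mm high; origin at the centre of its underside. Stays.
- tape: Roll of cream tape lying flat, 96 mm in diameter, 25 mm high; origin at the centre of its underside. Stays.
- dropper: Brown dropper bottle, standing, 25 mm in diameter, 83 mm high; origin at the centre of its underside. Stays.

How it is judged:
By the outcome, as a careful person would: the job done as asked, in the order asked, and still so for the second after the job is handed in, with the robot touching nothing.
It also fails if it takes over 72 s, if anything falls off the work surface, if the arm or the gripper's body presses on something with over 40 N, if the wrist force passes 120 N, or if a joint passes its speed limit or range.

## Working session

There is one attempt and no reset: what is moved stays moved. The work goes in short steps, Python scripts to look and compute and a tool call to move; the robot and the scene stay as the last step left them, time stands still between calls to the robot, and variables do not carry over. Pictures are saved under pics/ and viewed, at most 10 in all, crops included, and the job is handed in when it is done.

Besides the shell and the picture viewer there is one more tool, called after "Call:" as a command line: name --argument value ..., lists and objects as JSON in quotes. apply_moves: Moves the arm, as the interface text tells. Shift numbers are shares of 100 mm and turn numbers shares of pi rad, none past 1 either way. Its arguments: {"type":"object","properties":{"targets":{"type":"array","items":{"type":"array","items":{"type":"array","items":{"type":"number"}}}},"grip_force":{"type":"number"}},"required":["targets"]}

```bash
mkdir -p pics
python3 - <<'E'
from plant import *
import cv2
s=get_state();print({k:np.round(v,3).tolist() if hasattr(v,'__len__') else v for k,v in s.items()} if 'np' in globals() else s)
for n in ["scene","top"]:
    c=capture(n);cv2.imwrite(f"pics/{n}0.png",c["frame"][:,:,::-1]);print(n,c["K"],c["origin"],c["orientation"])
E
```

```text
{'t': 0.0, 'joint_pos': array([ 1.09160413e+00,  3.13448461e-01,  1.49843570e+00,  5.47237449e-06,
        1.33100879e+00, -2.23399064e-01]), 'qvel': array([-0.00108874,  0.0001788 , -0.00153155, -0.00026327, -0.00275383,
       -0.00057172]), 'joint_efforts': array([-7.69412436e-04, -4.02212834e+01, -2.52266371e+01,  6.93891803e-02,
        3.52662429e-02, -9.53866447e-05]), 'tool_pos': array([0.1327156 , 0.50767286, 0.22426239]), 'eef_rot': array([-2.26219888e-04,  1.27548793e-01,  9.91832084e-01, -6.09525524e-04]), 'contact_force': array([ 0.08202964, -0.29334007, -0.25651336]), 'ft_torque': array([-0.03642862, -0.01148807,  0.04127322]), 'grasp_force': 0.0, 'grip_width': 0.08787248551787231}
scene [[621.52523572   0.         323.45962707]
 [  0.         621.52523572 236.68352502]
 [  0.           0.           1.        ]] [0.13413811 1.07474524 1.13499937] [ 0.08841364 -0.20705368  0.88808765 -0.40076444]
top [[538.05296934   0.         324.94376126]
 [  0.         538.05296934 237.08800812]
 [  0.           0.           1.        ]] [ 0.37840427 -0.05223991  1.36473245] [ 0.08442395 -0.69452787  0.71255528 -0.05261752]
```

View pics/scene0.png

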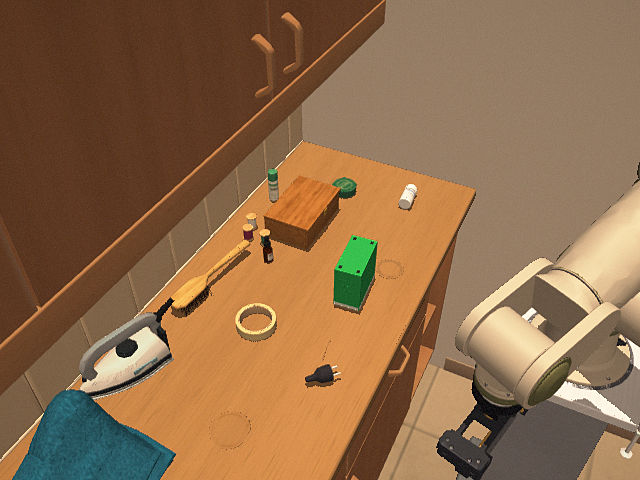

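View pics/top0.png

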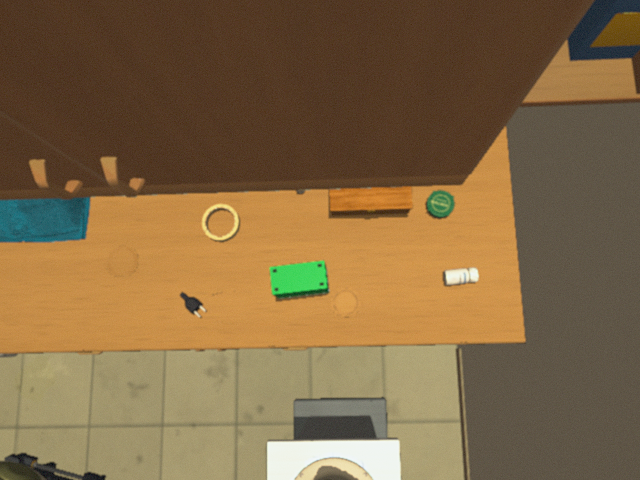

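The views show the caddy (top view px 298,278), bottle (461,276), plug (193,303), tin (440,204) and tape (220,222). A wooden block stands behind the caddy, and a wall cabinet hangs over the rear.

```bash
cat > h.py <<'E'
from plant import *
import numpy as np, cv2
from scipy.spatial.transform import Rotation as R
def rot(q): return R.from_quat(np.array(q)[[1,2,3,0]])
def ray(c,px):
    px=np.atleast_2d(px).astype(float);K=c["K"]
    d=np.c_[(px[:,0]-K[0,2])/K[0,0],(px[:,1]-K[1,2])/K[1,1],np.ones(len(px))]
    return np.array(c["origin"]),rot(c["orientation"]).apply(d)
def plane(c,px,z):
    o,d=ray(c,px);return o+d*((z-o[2])/d[:,2])[:,None]
def two(c1,p1,c2,p2):
    o1,d1=ray(c1,p1);o2,d2=ray(c2,p2);d1,d2=d1[0],d2[0]
    s=np.linalg.lstsq(np.c_[d1,-d2],o2-o1,rcond=None)[0]
    a,b=o1+s[0]*d1,o2+s[1]*d2;return (a+b)/2,np.linalg.norm(a-b)
def blob(m,box):
    x0,y0,x1,y1=box;k=np.zeros_like(m,np.uint8);k[y0:y1,x0:x1]=m[y0:y1,x0:x1]
    n,l,st,ce=cv2.connectedComponentsWithStats(k);i=1+np.argmax(st[1:,4]);v,u=np.where(l==i);return np.c_[u,v]
def rect(c,px,z):
    P=plane(c,px,z)[:,:2];r=cv2.minAreaRect((P*1000).astype(np.float32))
    b=cv2.boxPoints(r);e=b[1]-b[0],b[2]-b[1];L=max(e,key=np.linalg.norm)
    return np.round(r[0],1),np.round(sorted(r[1]),1),round(float(np.degrees(np.arctan2(L[1],L[0]))),1),np.round(P.mean(0)*1000,1)
E
python3 - <<'E'
from h import *
t=capture("top");s=capture("scene")
def masks(f):
    h=cv2.cvtColor(f,cv2.COLOR_RGB2HSV);H,S,V=h[...,0],h[...,1],h[...,2]
    return dict(green=(H>50)&(H<75)&(S>150)&(V>130), white=(S<70)&(V>120), black=(V<75))
m=masks(t["frame"])
print("caddy top",rect(t,blob(m["green"],(250,245,345,310)),.12))
print("bottle",rect(t,blob(m["white"],(430,255,500,300)),.02))
print("plug",rect(t,blob(m["black"],(170,285,215,325)),.025))
m=masks(s["frame"])
print("bottle s",rect(s,blob(m["white"],(385,170,430,220)),.0185))
print("plug s",rect(s,blob(m["black"],(295,355,350,395)),.02))
print("table front edge",plane(t,[[300,348],[500,343]],0)[:,:2])
print("tape,tin,dropper",plane(t,[[220,222],[440,204]],.025)[:,:2],plane(s,[[268,262]],0)[:,:2])
print("cab handle?",two(t,[116,187],s,[265,96]),two(t,[465,180],s,[384,14]))
print("block top front", two(t,[331,212],s,[310,234]), plane(t,[[331,212],[411,211]],.07)[:,:2])
E
```

```text
caddy top (array([530.1,  65.7]), array([ 64.5, 128.7]), -84.9, array([529.7,  65.4]))
bottle (array([ 535.1, -331.4]), array([35.6, 81.7]), -85.8, array([ 535.4, -330.6]))
plug (array([489.5, 349.6]), array([29.5, 56.9]), 45.6, array([484.9, 345.3]))
bottle s (array([ 536.9, -335.3]), array([ 36. , 121.1]), -84.6, array([ 537.7, -338.9]))
plug s (array([487.6, 350.5]), array([42., 62.]), 48.0, array([484. , 346.1]))
table front edge [[ 0.36791512  0.07477017]
 [ 0.36980066 -0.41775819]]
tape,tin,dropper [[ 0.69058885  0.27552231]
 [ 0.71964937 -0.28924233]] [[0.77335359 0.07459479]]
cab handle? (array([0.61461249, 0.28560709, 0.62545599]), np.float64(0.013739446322122548)) (array([ 0.6134622 , -0.22996503,  0.58232961]), np.float64(6.630122731873143e-05))
block top front (array([ 0.69645949, -0.01309719,  0.06044591]), np.float64(0.00519588129792546)) [[ 0.69670267 -0.01272679]
 [ 0.69281392 -0.20955436]]
```

Call:
apply_moves --targets '[[[-0.966,-0.583,0,0,0,0,88],[-0.966,-0.583,0,0,0,0,88],[-0.966,-0.583,0,0,0,0,88],[-0.966,-0.583,0,0,0,0,88]]]'

```text
t: 0.6
tool_pos: [0.2125, 0.4264, 0.225]
eef_rot: [0.0, 0.129, 0.992, 0.0]
contact_force: [0.3, -0.8, 0.5]
grip_width: 0.088
grasp_force: 0.0
```

Call:
apply_moves --targets '[[[-0.966,-0.583,0,0,0,0,88],[-0.966,-0.583,0,0,0,0,88],[-0.966,-0.583,0,0,0,0,88],[-0.966,-0.583,0,0,0,0,88]]]'

```text
t: 1.0
tool_pos: [0.2906, 0.3464, 0.2248]
eef_rot: [-0.0, 0.128, 0.992, 0.0]
contact_force: [0.1, -0.5, 0.1]
grip_width: 0.0881
grasp_force: 0.0
```

Call:
apply_moves --targets '[[[-0.966,-0.583,0,0,0,0,88],[-0.966,-0.583,0,0,0,0,88],[-0.966,-0.583,0,0,0,0,88],[-0.966,-0.583,0,0,0,0,88]]]'

```text
t: 1.4
tool_pos: [0.369, 0.2661, 0.2247]
eef_rot: [-0.0, 0.128, 0.992, 0.0]
contact_force: [-0.6, 0.5, -0.6]
grip_width: 0.0881
grasp_force: 0.0
```

Call:
apply_moves --targets '[[[-0.966,-0.583,0,0,0,0,88],[-0.966,-0.583,0,0,0,0,88],[-0.966,-0.583,0,0,0,0,88],[-0.966,-0.583,0,0,0,0,88]]]'

```text
t: 1.8
tool_pos: [0.4475, 0.1856, 0.2245]
eef_rot: [-0.0, 0.128, 0.992, 0.0]
contact_force: [-0.1, 0.1, 0.0]
grip_width: 0.0878
grasp_force: 0.0
```

Call:
apply_moves --targets '[[[-0.966,-0.583,0,0,0,0.39,88],[-0.966,-0.583,0,0,0,0.39,88],[-0.966,-0.583,0,0,0,0.39,88],[-0.966,-0.583,0,0,0,0.39,88],[-0.966,-0.583,0,0,0,0.39,88],[-0.966,-0.583,0,0,0,0.39,88],[-0.966,-0.583,0,0,0,0.39,88],[-0.966,-0.583,0,0,0,0.39,88],[-0.966,-0.583,0,0,0,0.39,88],[-0.966,-0.583,0,0,0,0.39,88],[-0.966,-0.583,0,0,0,0.39,88]]]'

```text
t: 2.9
tool_pos: [0.526, 0.1048, 0.2249]
eef_rot: [-0.0, 0.673, 0.739, 0.0]
contact_force: [-0.3, -0.4, -0.3]
grip_width: 0.0878
grasp_force: 0.0
```

```bash
cat >> h.py <<'E'
def go(p,X=None,Z=None):
    """shares from the present pose to TCP p with tool x and z axes (world)"""
    s=get_state();r=rot(s["eef_rot"]);d=r.inv().apply(np.array(p)-s["tool_pos"])
    o=[0,0,0]
    if X is not None:
        X=np.array(X,float);Z=np.array(Z,float);Z/=np.linalg.norm(Z);X-=Z*(X@Z);X/=np.linalg.norm(X)
        o=(r.inv()*R.from_matrix(np.c_[X,np.cross(Z,X),Z])).as_rotvec()/np.pi
    print("shift",np.round(d/.1,3),"turn",np.round(o,3))
def st():
    s=get_state();print("t %.2f"%s["t"],"q",np.round(s["joint_pos"],2),"p",np.round(s["tool_pos"],4),"w %.4f"%s["grip_width"],"F",np.round(s["contact_force"],1),"g %.1f"%s["grasp_force"])
    print(np.round(rot(s["eef_rot"]).as_matrix(),3).tolist())
E
python3 - <<'E'
from h import *
st();c=capture("wrist");cv2.imwrite("pics/w1.png",c["frame"][:,:,::-1]);print(c["K"],c["hand_eye"])
a=np.radians(95.1);go([.5265,.1035,.088],[np.cos(a),np.sin(a),0],[0,0,-1])
E
```

```text
t 2.90 q [-0.02  0.34  1.46  0.    1.34 -0.12] p [0.526  0.1048 0.2249] w 0.0878 F [-0.3 -0.4 -0.3] g 0.0
[[-0.094, 0.996, -0.0], [0.996, 0.094, 0.0], [0.0, -0.0, -1.0]]
[[371.64829954   0.         321.87713083]
 [  0.         371.64829954 232.7686555 ]
 [  0.           0.           1.        ]] [[-2.18229620e-05 -9.55225371e-01 -2.95879181e-01  7.59427580e-02]
 [ 9.99999483e-01  2.79885245e-04 -9.77346350e-04 -1.45100153e-03]
 [ 1.01639825e-03 -2.95879050e-01  9.55224871e-01 -1.59526816e-01]
 [ 0.00000000e+00  0.00000000e+00  0.00000000e+00  1.00000000e+00]]
shift [-0.01   0.003  1.369] turn [-0.    -0.     0.001]
```

View pics/w1.png

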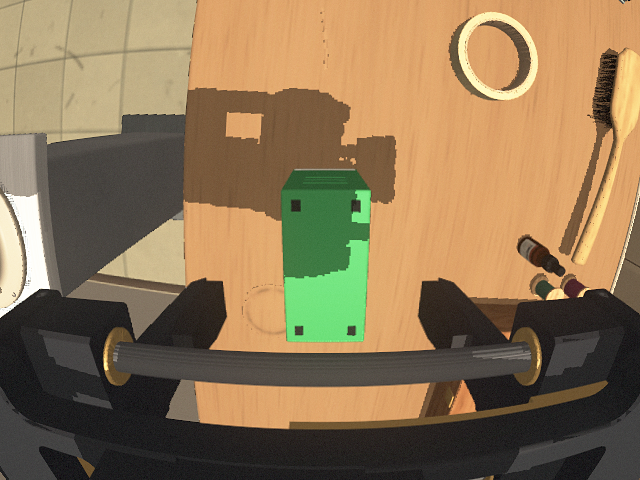

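The wrist view shows the caddy (px 283–370 × 188–341) centred between the open fingers. I'll lower, grip and lift.

Call:
apply_moves --targets '[[[-0.01,0,0.7,0,0,0,88],[-0.01,0,0.7,0,0,0,88],[-0.01,0,0.7,0,0,0,88]]]'

```text
t: 3.25
tool_pos: [0.525, 0.1029, 0.1523]
eef_rot: [-0.002, 0.674, 0.739, -0.002]
contact_force: [-0.4, 0.7, 0.5]
grip_width: 0.088
grasp_force: 0.0
```

Call:
apply_moves --targets '[[[0,0,0.4,0,0,0,88],[0,0,0.67,0,0,0,88],[0,0,0.67,0,0,0,88],[0,0,0.67,0,0,0,60],[0,0,0.67,0,0,0,60],[0,0,0.67,0,0,0,60],[0,0,0.67,0,0,0,60],[0,0,0.67,0,0,0,60],[0,0,0.67,0,0,0,60]]]' --grip_force 20

```text
t: 4.15
tool_pos: [0.5274, 0.1028, 0.0895]
eef_rot: [0.001, 0.675, 0.738, 0.001]
contact_force: [-0.4, 1.0, 6.9]
grip_width: 0.0656
grasp_force: 20.0
```

Call:
apply_moves --targets '[[[0,0,-0.2,0,0,0,60],[0,0,-0.6,0,0,0,60],[0,0,-1,0,0,0,60],[0,0,-1,0,0,0,60]]]'

```text
t: 4.55
tool_pos: [0.5286, 0.1028, 0.1934]
eef_rot: [0.004, 0.675, 0.738, 0.003]
contact_force: [0.7, 0.3, -1.2]
grip_width: 0.066
grasp_force: 20.0
```

Call:
apply_moves --targets '[[[-0.1,-0.1,-0.1,0,0,0.04,60],[-0.2,-0.2,-0.1,0,0,0.08,60],[-0.3,-0.3,-0.1,0,0,0.12,60],[-0.4,-0.4,-0.1,0,0,0.16,60],[-0.5,-0.5,-0.1,0,0,0.2,60],[-0.54,-0.63,-0.1,0,0,0.24,60],[-0.54,-0.63,-0.1,0,0,0.28,60],[-0.54,-0.63,-0.1,0,0,0.32,60],[-0.54,-0.63,-0.1,0,0,0.36,60],[-0.54,-0.63,-0.1,0,0,0.4,60],[-0.54,-0.63,-0.1,0,0,0.45,60],[-0.54,-0.63,-0.1,0,0,0.5,60],[-0.54,-0.63,-0.1,0,0,0.5,60]]]'

```text
t: 5.85
tool_pos: [0.4684, 0.0433, 0.1976]
eef_rot: [-0.0, 0.999, 0.044, -0.0]
contact_force: [0.5, 0.1, -1.0]
grip_width: 0.0659
grasp_force: 20.0
```

Run:
```python
from h import *
st();a=np.radians(5.2);go([.50,.0455,.19],[0,0,1],[np.cos(a),np.sin(a),0])
```

```text
t 5.85 q [-0.16  0.22  1.7   0.    1.23  1.33] p [0.4684 0.0433 0.1976] w 0.0659 F [ 0.5  0.1 -1. ] g 20.0
[[0.996, 0.088, -0.0], [0.088, -0.996, 0.0], [-0.0, -0.0, -1.0]]
shift [0.317 0.006 0.075] turn [ 0.001  0.5   -0.001]
```

Call:
apply_moves --targets '[[[0.05,0,0,0,0.04,0,60],[0.1,0,0,0,0.08,0,60],[0.15,0,0,0,0.12,0,60],[0.2,0,0,0,0.16,0,60],[0.25,0,0,0,0.2,0,60],[0.3,0,0,0,0.24,0,60],[0.32,0,0,0,0.28,0,60],[0.32,0,0,0,0.32,0,60],[0.32,0,0,0,0.36,0,60],[0.32,0,0,0,0.4,0,60],[0.32,0,0,0,0.44,0,60],[0.32,0,0,0,0.48,0,60],[0.32,0,0,0,0.5,0,60],[0.32,0,0,0,0.5,0,60],[0.32,0,0,0,0.5,0,60]]]'

```text
t: 7.35
tool_pos: [0.5008, 0.0468, 0.1986]
eef_rot: [-0.05, 0.774, 0.046, 0.629]
contact_force: [-0.1, 0.8, -2.1]
grip_width: 0.0654
grasp_force: 20.0
```

Run:
```python
from h import *
st();c=capture("scene");cv2.imwrite("pics/s2.png",c["frame"][100:480,200:640,::-1])
```

```text
t 7.35 q [-0.44  0.21  2.51  2.46  1.02 -1.28] p [0.5008 0.0468 0.1986] w 0.0654 F [-0.1  0.8 -2.1] g 20.0
[[0.204, 0.134, 0.97], [0.008, -0.991, 0.136], [0.979, -0.02, -0.203]]
```

View pics/s2.png

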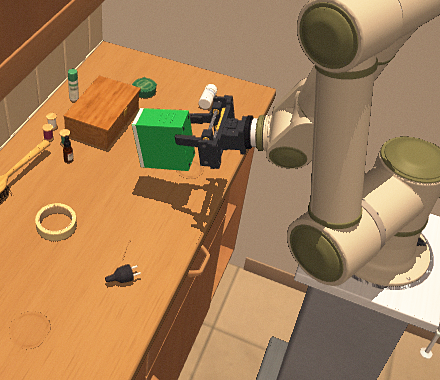

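The pitch stopped about 12° short of horizontal, with joint 3 near its limit at this radius. The picture shows the caddy held at px (163,138) with its mouth outward and clear of everything, so I'll move further out and complete the pitch there.

Run:
```python
from h import *
a=np.radians(5.2);go([.585,.053,.195],[0,0,1],[np.cos(a),np.sin(a),0])
```

```text
shift [0.162 0.055 0.837] turn [-0.014  0.065 -0.006]
```

Call:
apply_moves --targets '[[[0.05,0.02,0.3,0,0.02,0,60],[0.1,0.03,0.5,0,0.03,0,60],[0.13,0.05,0.7,-0.01,0.05,0,60],[0.16,0.055,0.84,-0.014,0.065,-0.006,60],[0.16,0.055,0.84,-0.014,0.065,-0.006,60],[0.16,0.055,0.84,-0.014,0.065,-0.006,60],[0.16,0.055,0.84,-0.014,0.065,-0.006,60],[0.16,0.055,0.84,-0.014,0.065,-0.006,60],[0.16,0.055,0.84,-0.014,0.065,-0.006,60]]]'

```text
t: 8.3
tool_pos: [0.5861, 0.0544, 0.1957]
eef_rot: [-0.036, 0.709, 0.033, 0.703]
contact_force: [-0.0, -0.3, -0.6]
grip_width: 0.0656
grasp_force: 20.0
```

Run:
```python
from h import *
st();a=np.radians(5.2);go([.585,.053,.105],[0,0,1],[np.cos(a),np.sin(a),0])
```

```text
t 8.30 q [-0.27  0.5   2.3   2.75  1.25 -1.44] p [0.5861 0.0544 0.1957] w 0.0656 F [-0.  -0.3 -0.6] g 20.0
[[0.008, 0.096, 0.995], [-0.004, -0.995, 0.096], [1.0, -0.005, -0.008]]
shift [-0.907  0.017 -0.006] turn [-0.002  0.002 -0.001]
```

Call:
apply_moves --targets '[[[-0.3,0.01,0,0,0,0,60],[-0.6,0.01,0,0,0,0,60],[-0.8,0.01,0,0,0,0,60],[-0.88,0.01,0,0,0,0,60],[-0.88,0.01,0,0,0,0,60],[-0.88,0.01,0,0,0,0,60]]]'

```text
t: 8.9
tool_pos: [0.5858, 0.0539, 0.1081]
eef_rot: [-0.036, 0.709, 0.033, 0.704]
contact_force: [-0.3, -0.4, -1.4]
grip_width: 0.0653
grasp_force: 20.0
```

Call:
apply_moves --targets '[[[-0.01,0,0,0,0,0,60],[-0.02,0,0,0,0,0,60],[-0.03,0,0,0,0,0,60],[-0.04,0,0,0,0,0,60],[-0.04,0,0,0,0,0,60]]]'

```text
t: 9.4
tool_pos: [0.5857, 0.0539, 0.1032]
eef_rot: [-0.036, 0.709, 0.033, 0.703]
contact_force: [-0.4, -0.3, -0.8]
grip_width: 0.066
grasp_force: 20.0
```

Run:
```python
from h import *
st()
```

```text
t 9.40 q [-0.28  0.81  2.27  2.77  1.5  -1.54] p [0.5857 0.0539 0.1032] w 0.0660 F [-0.4 -0.3 -0.8] g 20.0
[[0.008, 0.097, 0.995], [-0.004, -0.995, 0.097], [1.0, -0.005, -0.008]]
```

Call:
apply_moves --targets '[[[-0.01,0,0,0,0,0,60],[-0.02,0,0,0,0,0,60],[-0.02,0,0,0,0,0,60]]]'

```text
t: 9.7
tool_pos: [0.5856, 0.054, 0.1011]
eef_rot: [-0.036, 0.709, 0.033, 0.703]
contact_force: [0.4, -0.1, -1.6]
grip_width: 0.0663
grasp_force: 20.0
```

Call:
apply_moves --targets '[[[-0.01,0,0,0,0,0,60],[-0.02,0,0,0,0,0,60],[-0.02,0,0,0,0,0,60]]]'

```text
t: 10.0
tool_pos: [0.5857, 0.054, 0.1002]
eef_rot: [-0.036, 0.708, 0.033, 0.705]
contact_force: [-3.6, -0.6, 4.3]
grip_width: 0.0657
grasp_force: 20.0
```

Contact (4 N). I'll release, go straight up and look.

Call:
apply_moves --targets '[[[0,0,0,0,0,0,88],[0,0,0,0,0,0,88],[0,0,0,0,0,0,88],[0,0,0,0,0,0,88],[0,0,0,0,0,0,88],[0.2,0,0,0,0,0,88],[0.4,0,0,0,0,0,88],[0.7,0,0,0,0,0,88],[1,0,0,0,0,0,88],[1,0,0,0,0,0,88],[1,0,0,0,0,0,88]]]'

```text
t: 11.1
tool_pos: [0.5864, 0.0536, 0.1997]
eef_rot: [-0.036, 0.709, 0.033, 0.704]
contact_force: [-0.7, 0.7, -0.6]
grip_width: 0.0883
grasp_force: 0.0
```

Run:
```python
from h import *
st();c=capture("top")
h=cv2.cvtColor(c["frame"],cv2.COLOR_RGB2HSV);m=(h[...,0]>50)&(h[...,0]<75)&(h[...,1]>150)&(h[...,2]>100)
print(rect(c,blob(m,(230,190,345,320)),.13))
s=capture("scene");I=np.hstack([s["frame"][180:360,250:450],c["frame"][180:360,220:420]]);cv2.imwrite("pics/b3.png",cv2.resize(I,None,fx=2,fy=2)[:,:,::-1])
```

```text
t 11.10 q [-0.28  0.49  2.3   2.75  1.24 -1.43] p [0.5864 0.0536 0.1997] w 0.0883 F [-0.7  0.7 -0.6] g 0.0
[[0.007, 0.097, 0.995], [-0.004, -0.995, 0.097], [1.0, -0.004, -0.007]]
(array([606.3,  53.4]), array([ 65.7, 109.4]), 5.2, array([606. ,  53.3]))
```

View pics/b3.png

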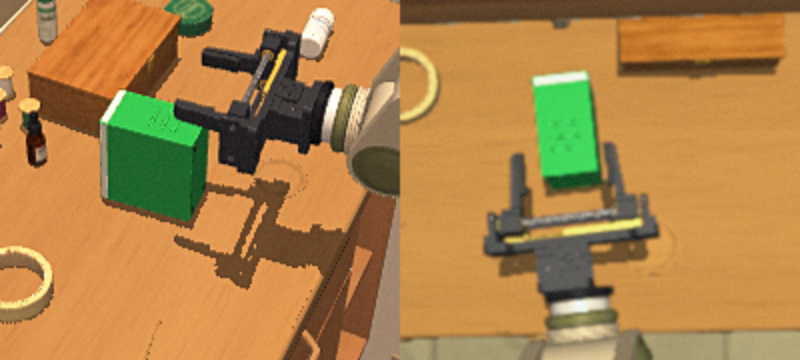

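The caddy now stands on its end wall with the mouth facing away from the robot (left half px ~155,155; right half ~567,130). Next I'll rise, turn the tool down and regrip near the mouth.

Call:
apply_moves --targets '[[[0.3,0,0,0,-0.02,0,88],[0.6,0,0.05,0,-0.06,0,88],[0.6,0,0.1,0,-0.1,0,88],[0.6,0,0.15,0,-0.14,0,88],[0.6,0,0.2,0,-0.18,0,88],[0.6,0,0.25,0,-0.22,0,88],[0.6,0,0.3,0,-0.26,0,88],[0.6,0,0.35,0,-0.3,0,88],[0.6,0,0.4,0,-0.34,0,88],[0.6,0,0.45,0,-0.38,0,88],[0.6,0,0.5,0,-0.42,0,88],[0.6,0,0.57,0,-0.46,0,88],[0.6,0,0.57,0,-0.5,0,88],[0.6,0,0.57,0,-0.5,0,88],[0.6,0,0.57,0,-0.5,0,88]]]'

```text
t: 12.7
tool_pos: [0.6433, 0.0582, 0.2575]
eef_rot: [-0.024, 0.991, 0.057, 0.122]
contact_force: [-0.1, -0.5, 0.1]
grip_width: 0.0879
grasp_force: 0.0
```

Run:
```python
from h import *
st();a=np.radians(5.2);go([.643,.0594,.16],[np.cos(a),np.sin(a),0],[0,0,-1])
```

```text
t 12.70 q [-0.13  0.43  1.27  0.1   1.21  1.3 ] p [0.6433 0.0582 0.2575] w 0.0879 F [-0.1 -0.5  0.1] g 0.0
[[0.964, 0.118, 0.239], [0.106, -0.992, 0.062], [0.245, -0.034, -0.969]]
shift [-0.24   0.021  0.945] turn [-0.012 -0.079  0.007]
```

Call:
apply_moves --targets '[[[-0.05,0,0.2,0,-0.03,0,88],[-0.1,0.01,0.4,-0.01,-0.06,0,88],[-0.24,0.02,0.8,-0.012,-0.079,0.007,88],[-0.24,0.02,0.945,-0.012,-0.079,0.007,88],[-0.24,0.02,0.945,-0.012,-0.079,0.007,88],[-0.24,0.02,0.945,-0.012,-0.079,0.007,88],[-0.24,0.02,0.945,-0.012,-0.079,0.007,88]]]'

```text
t: 13.4
tool_pos: [0.6448, 0.0601, 0.1634]
eef_rot: [-0.0, 0.999, 0.047, 0.006]
contact_force: [0.2, 0.0, 0.3]
grip_width: 0.0877
grasp_force: 0.0
```

Run:
```python
from h import *
st();a=np.radians(5.2);go([.643,.0594,.10],[np.cos(a),np.sin(a),0],[0,0,-1])
c=capture("wrist");cv2.imwrite("pics/w4.png",c["frame"][:,:,::-1])
```

```text
t 13.40 q [-0.09  0.63  1.18  0.    1.32  1.39] p [0.6448 0.0601 0.1634] w 0.0877 F [0.2 0.  0.3] g 0.0
[[0.996, 0.094, 0.011], [0.094, -0.996, 0.001], [0.011, -0.0, -1.0]]
shift [-0.026  0.006  0.634] turn [-0.    -0.004  0.001]
```

View pics/w4.png

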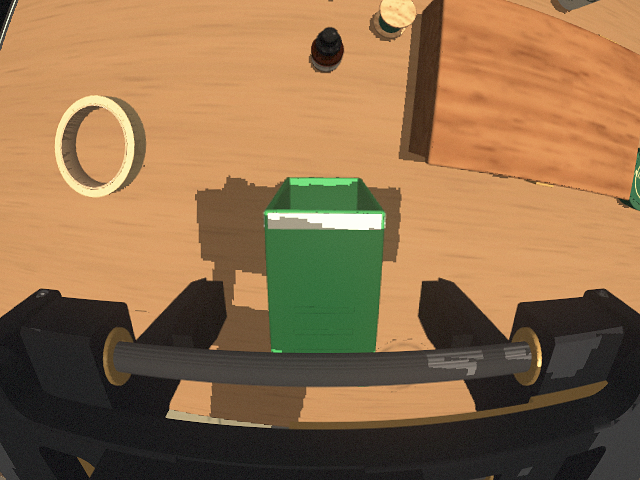

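The caddy is centred between the fingers (cols 265–384), mouth away. I'll grip and lift it.

Call:
apply_moves --targets '[[[-0.02,0,0.3,0,-0.004,0,88],[-0.026,0,0.55,0,-0.004,0,88],[-0.026,0,0.634,0,-0.004,0,88],[-0.026,0,0.634,0,-0.004,0,88],[-0.026,0,0.634,0,-0.004,0,60],[-0.026,0,0.634,0,-0.004,0,60],[-0.026,0,0.634,0,-0.004,0,60],[-0.026,0,0.634,0,-0.004,0,60],[-0.026,0,0.634,0,-0.004,0,60],[-0.026,0,0.634,0,-0.004,0,60]]]'

```text
t: 14.45
tool_pos: [0.6427, 0.0601, 0.099]
eef_rot: [-0.0, 0.999, 0.047, -0.001]
contact_force: [-0.3, -0.6, 6.3]
grip_width: 0.0662
grasp_force: 20.0
```

Call:
apply_moves --targets '[[[0,0,-0.3,0,0,0,60],[0,0,-0.6,0,0,0,60],[0,0,-1,0,0,0,60],[0,0,-1,0,0,0,60]]]'

```text
t: 14.85
tool_pos: [0.6445, 0.0601, 0.2035]
eef_rot: [0.0, 0.999, 0.047, 0.002]
contact_force: [0.0, 0.3, -0.8]
grip_width: 0.0661
grasp_force: 20.0
```

Run:
```python
from h import *
st();a=np.radians(5.2);go([.585,.0535,.20],[0,0,1],[np.cos(a),np.sin(a),0])
```

```text
t 14.85 q [-0.09  0.6   1.12 -0.    1.42  1.39] p [0.6445 0.0601 0.2035] w 0.0661 F [ 0.   0.3 -0.8] g 20.0
[[0.996, 0.094, 0.004], [0.094, -0.996, -0.0], [0.004, 0.001, -1.0]]
shift [-0.598  0.01   0.033] turn [-0.001  0.499  0.001]
```

Call:
apply_moves --targets '[[[-0.05,0,0,0,0.04,0,60],[-0.1,0,0,0,0.08,0,60],[-0.15,0,0,0,0.12,0,60],[-0.2,0,0,0,0.16,0,60],[-0.25,0,0,0,0.2,0,60],[-0.3,0,0,0,0.24,0,60],[-0.35,0,0,0,0.28,0,60],[-0.4,0,0,0,0.32,0,60],[-0.45,0,0,0,0.36,0,60],[-0.5,0,0,0,0.4,0,60],[-0.55,0,0,0,0.44,0,60],[-0.6,0,0,0,0.48,0,60],[-0.6,0,0,0,0.5,0,60],[-0.6,0,0,0,0.5,0,60],[-0.6,0,0,0,0.5,0,60],[-0.6,0,0,0,0.5,0,60],[-0.6,0,0,0,0.5,0,60],[-0.6,0,0,0,0.5,0,60]]]'

```text
t: 16.65
tool_pos: [0.5818, 0.0544, 0.1952]
eef_rot: [-0.033, 0.709, 0.032, 0.704]
contact_force: [0.9, 0.6, -0.7]
grip_width: 0.0655
grasp_force: 20.0
```

Run:
```python
from h import *
st();a=np.radians(5.2);go([.580,.053,.108],[0,0,1],[np.cos(a),np.sin(a),0])
```

```text
t 16.65 q [-0.27  0.5   2.32  2.76  1.26 -1.45] p [0.5818 0.0544 0.1952] w 0.0655 F [ 0.9  0.6 -0.7] g 20.0
[[0.008, 0.092, 0.996], [-0.001, -0.996, 0.092], [1.0, -0.002, -0.008]]
shift [-0.872  0.014 -0.012] turn [-0.     0.002 -0.001]
```

Call:
apply_moves --targets '[[[-0.3,0.01,0,0,0.002,0,60],[-0.6,0.01,0,0,0.002,0,60],[-0.87,0.01,0,0,0.002,0,60],[-0.97,0.01,0,0,0.002,0,60],[-0.97,0.01,0,0,0.002,0,60],[-0.97,0.01,0,0,0.002,0,60]]]'

```text
t: 17.25
tool_pos: [0.5824, 0.0536, 0.101]
eef_rot: [-0.034, 0.706, 0.033, 0.706]
contact_force: [-0.4, 0.4, -0.3]
grip_width: 0.0661
grasp_force: 20.0
```

Call:
apply_moves --targets '[[[-0.02,0,0,0,0,0,60],[-0.04,0,0,0,0,0,60],[-0.06,0,0,0,0,0,60],[-0.06,0,0,0,0,0,60]]]'

```text
t: 17.65
tool_pos: [0.5826, 0.0536, 0.0952]
eef_rot: [-0.034, 0.706, 0.033, 0.707]
contact_force: [0.8, -0.4, -0.9]
grip_width: 0.0659
grasp_force: 20.0
```

Call:
apply_moves --targets '[[[-0.02,0,0,0,0,0,60],[-0.04,0,0,0,0,0,60],[-0.04,0,0,0,0,0,60]]]'

```text
t: 17.95
tool_pos: [0.5825, 0.0536, 0.0909]
eef_rot: [-0.034, 0.706, 0.033, 0.707]
contact_force: [-0.1, 0.5, -0.8]
grip_width: 0.0658
grasp_force: 20.0
```

Call:
apply_moves --targets '[[[-0.01,0,0,0,0,0,60],[-0.02,0,0,0,0,0,60],[-0.02,0,0,0,0,0,60]]]'

```text
t: 18.25
tool_pos: [0.5825, 0.0535, 0.089]
eef_rot: [-0.034, 0.706, 0.033, 0.707]
contact_force: [-0.8, 0.0, -0.8]
grip_width: 0.0657
grasp_force: 20.0
```

Call:
apply_moves --targets '[[[-0.01,0,0,0,0,0,60],[-0.01,0,0,0,0,0,60]]]'

```text
t: 18.45
tool_pos: [0.5826, 0.0536, 0.0884]
eef_rot: [-0.034, 0.706, 0.033, 0.707]
contact_force: [-0.7, 1.1, 1.2]
grip_width: 0.0658
grasp_force: 20.0
```

Call:
apply_moves --targets '[[[-0.01,0,0,0,0,0,60],[-0.01,0,0,0,0,0,88],[-0.01,0,0,0,0,0,88],[-0.01,0,0,0,0,0,88],[-0.01,0,0,0,0,0,88],[-0.01,0,0,0,0,0,88],[0.2,0,0,0,0,0,88],[0.4,0,0,0,0,0,88],[0.7,0,0,0,0,0,88],[1,0,0,0,0,0,88],[1,0,0,0,0,0,88],[1,0,0,0,0,0,88]]]'

```text
t: 19.65
tool_pos: [0.5823, 0.0535, 0.1886]
eef_rot: [-0.033, 0.705, 0.033, 0.707]
contact_force: [0.2, -0.3, 0.3]
grip_width: 0.0878
grasp_force: 0.0
```

Call:
apply_moves --targets '[[[0.3,0,0,0,-0.02,0,88],[0.6,0,0,0,-0.06,0,88],[0.6,0,0,0,-0.1,0,88],[0.6,0,0,0,-0.14,0,88],[0.6,0,0,0,-0.18,0,88],[0.6,0,0,0,-0.22,0,88],[0.6,0,0,0,-0.26,0,88],[0.6,0,0,0,-0.3,0,88],[0.6,0,0,0,-0.34,0,88],[0.6,0,0,0,-0.38,0,88],[0.6,0,0,0,-0.42,0,88],[0.6,0,0,0,-0.46,0,88],[0.6,0,0,0,-0.5,0,88],[0.6,0,0,0,-0.5,0,88],[0.6,0,0,0,-0.5,0,88],[0.6,0,0,0,-0.5,0,88]]]'

```text
t: 21.25
tool_pos: [0.582, 0.0532, 0.2468]
eef_rot: [-0.008, 0.998, 0.05, 0.046]
contact_force: [-0.2, 0.0, -0.0]
grip_width: 0.0883
grasp_force: 0.0
```

Run:
```python
from h import *
st();c=capture("top");s=capture("scene")
h=cv2.cvtColor(c["frame"],cv2.COLOR_RGB2HSV);H,S,V=h[...,0],h[...,1],h[...,2]
b=blob((S<70)&(V>120),(430,255,500,300));print("bottle",rect(c,b,.02))
I=np.hstack([s["frame"][160:340,250:450],c["frame"][180:360,220:420]]);cv2.imwrite("pics/b5.png",cv2.resize(I,None,fx=2,fy=2)[:,:,::-1])
go([.535,-.331,.2])
```

```text
t 21.25 q [-0.12  0.38  1.35  0.03  1.32  1.34] p [0.582  0.0532 0.2468] w 0.0883 F [-0.2  0.  -0. ] g 0.0
[[0.991, 0.101, 0.091], [0.099, -0.995, 0.021], [0.093, -0.012, -0.996]]
bottle (array([ 535.1, -331.4]), array([35.6, 81.7]), -85.8, array([ 535.4, -330.5]))
shift [-0.912  3.783  0.316] turn [0 0 0]
```

View pics/b5.png

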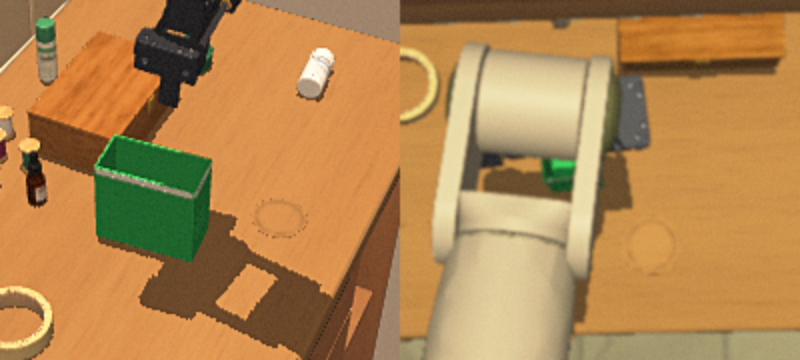

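The caddy stands mouth up (left half px 155,200). Heading for the bottle now.

Call:
apply_moves --targets '[[[-0.1,0.4,0.05,0,0,0,88],[-0.23,0.945,0.08,0,0,0,88],[-0.23,0.945,0.08,0,0,0,88],[-0.23,0.945,0.08,0,0,0,88]]]'

```text
t: 21.75
tool_pos: [0.5694, -0.0436, 0.2353]
eef_rot: [-0.01, 0.997, 0.05, 0.051]
contact_force: [-0.8, 0.5, 0.7]
grip_width: 0.0877
grasp_force: 0.0
```

Call:
apply_moves --targets '[[[-0.1,0.4,0.05,0,0,0,88],[-0.23,0.945,0.08,0,0,0,88],[-0.23,0.945,0.08,0,0,0,88],[-0.23,0.945,0.08,0,0,0,88]]]'

```text
t: 22.15
tool_pos: [0.5576, -0.1385, 0.2246]
eef_rot: [-0.009, 0.997, 0.05, 0.051]
contact_force: [-0.2, 0.8, -0.2]
grip_width: 0.088
grasp_force: 0.0
```

Call:
apply_moves --targets '[[[-0.1,0.4,0.05,0,0,0,88],[-0.23,0.945,0.08,0,0,0,88],[-0.23,0.945,0.08,0,0,0,88],[-0.23,0.945,0.08,0,0,0,88]]]'

```text
t: 22.55
tool_pos: [0.5457, -0.2339, 0.2134]
eef_rot: [-0.009, 0.997, 0.051, 0.051]
contact_force: [-0.2, 0.8, -0.6]
grip_width: 0.0878
grasp_force: 0.0
```

Run:
```python
from h import *
st();a=np.radians(94.2);go([.535,-.331,.17],[np.cos(a),np.sin(a),0],[0,0,-1])
```

```text
t 22.55 q [-0.64  0.43  1.37  0.08  1.28  0.81] p [ 0.5457 -0.2339  0.2134] w 0.0878 F [-0.2  0.8 -0.6] g 0.0
[[0.99, 0.102, 0.101], [0.1, -0.995, 0.024], [0.103, -0.013, -0.995]]
shift [-0.247  0.96   0.398] turn [ 0.022 -0.029 -0.491]
```

Call:
apply_moves --targets '[[[-0.1,0.3,0.1,0.002,-0.003,-0.04,88],[-0.2,0.6,0.3,0.004,-0.005,-0.08,88],[-0.25,0.96,0.4,0.006,-0.008,-0.13,88],[-0.25,0.96,0.4,0.008,-0.011,-0.18,88],[-0.25,0.96,0.4,0.01,-0.013,-0.23,88],[-0.25,0.96,0.4,0.012,-0.016,-0.28,88],[-0.25,0.96,0.4,0.015,-0.02,-0.33,88],[-0.25,0.96,0.4,0.017,-0.022,-0.38,88],[-0.25,0.96,0.4,0.02,-0.026,-0.43,88],[-0.25,0.96,0.4,0.022,-0.029,-0.491,88],[-0.25,0.96,0.4,0.022,-0.029,-0.491,88],[-0.25,0.96,0.4,0.022,-0.029,-0.491,88],[-0.25,0.96,0.4,0.022,-0.029,-0.491,88]]]'

```text
t: 23.85
tool_pos: [0.5353, -0.3303, 0.1704]
eef_rot: [0.0, 0.68, 0.733, 0.0]
contact_force: [-0.0, 0.5, 0.2]
grip_width: 0.0877
grasp_force: 0.0
```

```bash
cat >> h.py <<'E'
def wplane(c,s,px,z):
    px=np.atleast_2d(px).astype(float);K=c["K"];d=(px-K[:2,2])/K[0,0];r=np.linalg.norm(d,axis=1)+1e-9
    v=np.c_[d*(np.sin(r)/r)[:,None],np.cos(r)];E=np.array(c["hand_eye"]);Rt=rot(s["eef_rot"])
    o=s["tool_pos"]+Rt.apply(E[:3,3]);v=Rt.apply(v@E[:3,:3].T)
    return o+v*((z-o[2])/v[:,2])[:,None]
def wrect(c,s,px,z):
    P=wplane(c,s,px,z)[:,:2];r=cv2.minAreaRect((P*1000).astype(np.float32));b=cv2.boxPoints(r);e=b[1]-b[0],b[2]-b[1];L=max(e,key=np.linalg.norm)
    return np.round(r[0],1),np.round(sorted(r[1]),1),round(float(np.degrees(np.arctan2(L[1],L[0]))),1)
E
python3 - <<'E'
from h import *
st();s=get_state();c=capture("wrist");cv2.imwrite("pics/w6.png",c["frame"][:,:,::-1])
h=cv2.cvtColor(c["frame"],cv2.COLOR_RGB2HSV)
p=blob((h[...,1]<60)&(h[...,2]>110),(225,100,420,350));print(p.min(0),p.max(0),wrect(c,s,p,.0185))
a=np.radians(94.2);go([.535,-.331,.0265],[np.cos(a),np.sin(a),0],[0,0,-1])
E
```

```text
t 23.85 q [-0.74  0.58  1.23  0.    1.32 -0.81] p [ 0.5353 -0.3303  0.1704] w 0.0877 F [-0.   0.5  0.2] g 0.0
[[-0.074, 0.997, 0.001], [0.997, 0.074, 0.0], [0.0, 0.001, -1.0]]
[303 163] [345 258] (array([ 535.6, -332. ]), array([36.3, 85.1]), -84.9)
shift [-3.000e-03 -1.000e-03  1.438e+00] turn [ 0. -0.  0.]
```

View pics/w6.png

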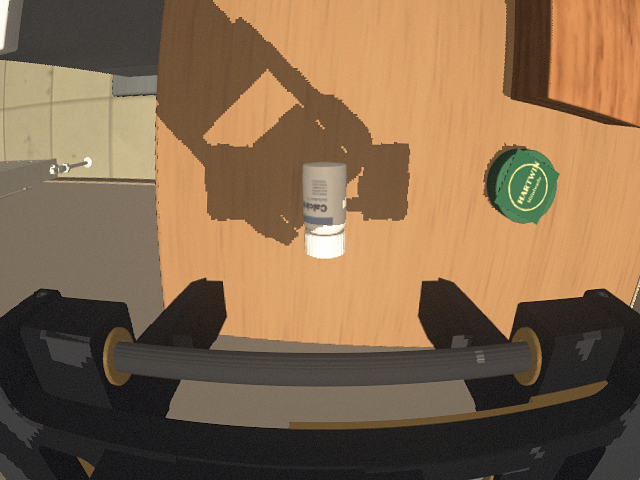

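Bottle at px (325,210), centred between the fingers; the wrist measurement agrees to 1 mm. I'll lower and grip.

Call:
apply_moves --targets '[[[0,0,0.4,0,0,0,88],[0,0,0.9,0,0,0,88],[0,0,0.9,0,0,0,88],[0,0,0.9,0,0,0,88]]]'

```text
t: 24.3
tool_pos: [0.5347, -0.332, 0.0812]
eef_rot: [0.0, 0.681, 0.733, 0.0]
contact_force: [0.5, -0.7, 1.1]
grip_width: 0.0879
grasp_force: 0.0
```

Call:
apply_moves --targets '[[[0,0,0.3,0,0,0,88],[0,0,0.54,0,0,0,88],[0,0,0.54,0,0,0,88],[0,0,0.54,0,0,0,30],[0,0,0.54,0,0,0,30],[0,0,0.54,0,0,0,30],[0,0,0.54,0,0,0,30],[0,0,0.54,0,0,0,30],[0,0,0.54,0,0,0,30],[0,0,0.54,0,0,0,30],[0,0,0.54,0,0,0,30]]]' --grip_force 15

```text
t: 25.4
tool_pos: [0.5343, -0.332, 0.026]
eef_rot: [-0.0, 0.68, 0.733, -0.0]
contact_force: [0.5, 0.5, 0.6]
grip_width: 0.0303
grasp_force: 0.0
```

Call:
apply_moves --targets '[[[0,0,-0.3,0,0,0,30],[0,0,-0.6,0,0,0,30],[0,0,-1,0,0,0,30],[0,0,-1,0,0,0,30]]]'

```text
t: 25.8
tool_pos: [0.5361, -0.3335, 0.1316]
eef_rot: [0.005, 0.68, 0.733, 0.0]
contact_force: [-0.6, 0.1, 0.1]
grip_width: 0.0302
grasp_force: 0.0
```

Run:
```python
from h import *
st();go([.6165,.0567,.21])
```

```text
t 25.80 q [-0.74  0.62  1.28  0.    1.23 -0.82] p [ 0.5361 -0.3335  0.1316] w 0.0302 F [-0.6  0.1  0.1] g 0.0
[[-0.075, 0.997, 0.007], [0.997, 0.075, -0.006], [-0.007, 0.006, -1.0]]
shift [ 3.826  1.098 -0.803] turn [0 0 0]
```

The fingers closed to 30 mm with no force, so the grip missed. I'll measure where the bottle is now.

Run:
```python
from h import *
s=get_state();c=capture("wrist");sc=capture("scene")
h=cv2.cvtColor(c["frame"],cv2.COLOR_RGB2HSV)
p=blob((h[...,1]<60)&(h[...,2]>110),(200,80,440,350));print(p.min(0),p.max(0),len(p),wrect(c,s,p,.0185))
f=cv2.cvtColor(sc["frame"],cv2.COLOR_RGB2HSV);q=blob((f[...,1]<70)&(f[...,2]>120),(370,160,450,230));print(q.min(0),q.max(0),rect(sc,q,.0185))
cv2.imwrite("pics/c7.png",np.hstack([c["frame"],cv2.resize(sc["frame"][140:240,360:480],(576,480))])[:,:,::-1][:,:1216:1])
I=cv2.imread("pics/c7.png");cv2.imwrite("pics/c7.png",cv2.resize(I,(800,316)))
```

```text
[298 163] [347 271] 4925 (array([ 535.8, -332. ]), array([36.5, 85.9]), -85.1)
[399 184] [416 207] (array([ 536.6, -337.1]), array([ 36.8, 117.7]), -84.6, array([ 537.3, -338.4]))
```

View pics/c7.png

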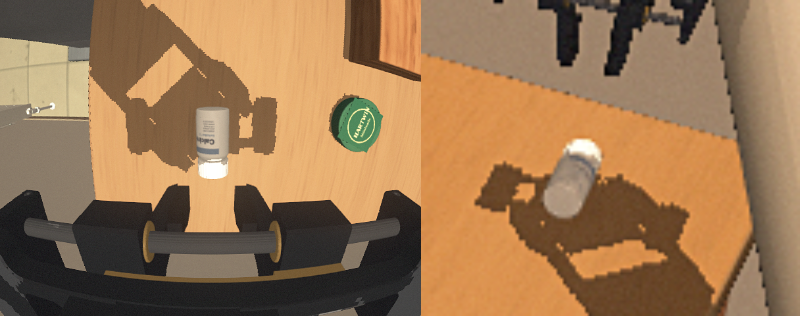

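The bottle has not moved at all (wrist crop px 212,140), so the pads closed above it. I'll retry lower and close in stages.

Call:
apply_moves --targets '[[[0,0,0,0,0,0,88],[0,0,0,0,0,0,88],[0,0,0,0,0,0,88],[0,0,0,0,0,0,88],[0,0,0,0,0,0,88],[0,0,0,0,0,0,88],[0.015,0,0.4,0,0,0,88],[0.015,0,0.8,0,0,0,88],[0.015,0,0.9,0,0,0,88],[0.015,0,0.9,0,0,0,88]]]'

```text
t: 26.9
tool_pos: [0.5339, -0.3302, 0.0353]
eef_rot: [-0.001, 0.68, 0.733, 0.0]
contact_force: [0.1, 0.4, 0.5]
grip_width: 0.0879
grasp_force: 0.0
```

Call:
apply_moves --targets '[[[0,0,0.1,0,0,0,88],[0,0,0.2,0,0,0,88],[0,0,0.2,0,0,0,88],[0,0,0.2,0,0,0,88]]]'

```text
t: 27.3
tool_pos: [0.5344, -0.3307, 0.0165]
eef_rot: [0.0, 0.68, 0.733, -0.0]
contact_force: [0.2, -0.8, 0.3]
grip_width: 0.088
grasp_force: 0.0
```

Call:
apply_moves --targets '[[[0,0,0,0,0,0,40],[0,0,0,0,0,0,40],[0,0,0,0,0,0,40],[0,0,0,0,0,0,40],[0,0,0,0,0,0,34],[0,0,0,0,0,0,34],[0,0,0,0,0,0,34],[0,0,0,0,0,0,34]]]' --grip_force 15

```text
t: 28.1
tool_pos: [0.5344, -0.3306, 0.0162]
eef_rot: [0.0, 0.68, 0.733, 0.0]
contact_force: [1.1, 1.1, 0.1]
grip_width: 0.0343
grasp_force: 0.4
```

Call:
apply_moves --targets '[[[0,0,-0.02,0,0,0,20],[0,0,-0.02,0,0,0,20],[0,0,-0.02,0,0,0,20],[0,0,-0.02,0,0,0,20],[0,0,-0.02,0,0,0,20]]]' --grip_force 15

```text
t: 28.6
tool_pos: [0.5348, -0.3308, 0.0193]
eef_rot: [0.001, 0.68, 0.733, 0.0]
contact_force: [-0.9, 1.9, 8.4]
grip_width: 0.0202
grasp_force: 11.4
```

Run:
```python
from h import *
st();s=get_state();c=capture("wrist");sc=capture("scene");t=capture("top")
f=cv2.cvtColor(sc["frame"],cv2.COLOR_RGB2HSV);q=blob((f[...,1]<70)&(f[...,2]>120),(370,160,450,230));print(q.min(0),q.max(0),len(q),rect(sc,q,.0185))
o,_=ray(sc,[[0,0]]);
for T in ([.535,-.331,.0185],s["tool_pos"]):
    v=rot(sc["orientation"]).inv().apply(np.array(T)-o);print("scene px",sc["K"]@v/v[2])
A=cv2.resize(c["frame"][130:480,120:520],(400,350));B=cv2.resize(sc["frame"][150:250,340:454],(400,350),interpolation=cv2.INTER_CUBIC)
cv2.imwrite("pics/d8.png",np.hstack([A,B])[:,:,::-1])
```

```text
t 28.60 q [-0.74  0.75  1.37  0.    1.02 -0.81] p [ 0.5348 -0.3308  0.0193] w 0.0202 F [-0.9  1.9  8.4] g 11.4
[[-0.075, 0.997, 0.002], [0.997, 0.075, -0.001], [-0.001, 0.001, -1.0]]
[400 188] [414 208] 144 (array([ 532.8, -327.1]), array([36.4, 99.5]), -85.8, array([ 532.9, -322.4]))
scene px [407.65407273 196.69558314   1.        ]
scene px [407.7075588  196.52362807   1.        ]
```

View pics/d8.png

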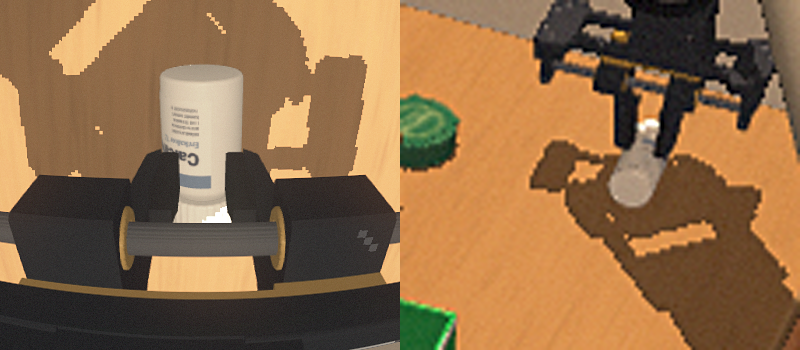

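The fingers end at about the level of the bottle's top (wrist crop px 178–227, row 150), so the real tips stand roughly 30 mm shorter than stated. I'll open and lower gently, watching the force.

Call:
apply_moves --targets '[[[0,0,-0.05,0,0,0,40],[0,0,-0.05,0,0,0,88],[0,0,-0.05,0,0,0,88],[0,0,-0.05,0,0,0,88],[0,0,-0.05,0,0,0,88],[0,0,-0.05,0,0,0,88],[0,0,-0.05,0,0,0,88]]]'

```text
t: 29.45
tool_pos: [0.5342, -0.3305, 0.023]
eef_rot: [-0.0, 0.68, 0.733, 0.0]
contact_force: [-0.6, -1.2, -0.3]
grip_width: 0.074
grasp_force: 0.0
```

Call:
apply_moves --targets '[[[0,0,0.05,0,0,0,88],[0,0,0.1,0,0,0,88],[0,0,0.15,0,0,0,88],[0,0,0.18,0,0,0,88],[0,0,0.18,0,0,0,88]]]'

```text
t: 29.95
tool_pos: [0.534, -0.3303, 0.0044]
eef_rot: [-0.001, 0.68, 0.733, 0.0]
contact_force: [-0.5, 0.3, -0.4]
grip_width: 0.0878
grasp_force: 0.0
```

Run:
```python
from h import *
st();sc=capture("scene");t=capture("top")
f=cv2.cvtColor(t["frame"],cv2.COLOR_RGB2HSV);q=blob((f[...,1]<70)&(f[...,2]>120),(430,255,500,300));print(len(q),q.min(0),q.max(0),rect(t,q,.02))
f=cv2.cvtColor(sc["frame"],cv2.COLOR_RGB2HSV);q=blob((f[...,1]<70)&(f[...,2]>120),(370,160,450,230));print(len(q),q.min(0),q.max(0),rect(sc,q,.0185))
```

```text
t 29.95 q [-0.74  0.77  1.38  0.    0.99 -0.81] p [ 0.534  -0.3303  0.0044] w 0.0878 F [-0.5  0.3 -0.4] g 0.0
[[-0.074, 0.997, -0.001], [0.997, 0.074, 0.001], [0.001, -0.001, -1.0]]
168 [476 255] [499 271] (array([ 572.6, -404.3]), array([24.8, 66.2]), 50.3, array([ 569.2, -404.7]))
198 [400 184] [417 208] (array([ 534.1, -337.2]), array([ 36.1, 120.2]), -83.1, array([ 533.8, -335.3]))
```

Call:
apply_moves --targets '[[[0,0,0.03,0,0,0,88],[0,0,0.06,0,0,0,88],[0,0,0.08,0,0,0,88],[0,0,0.08,0,0,0,88]]]'

```text
t: 30.45
tool_pos: [0.5341, -0.3304, -0.0033]
eef_rot: [-0.0, 0.68, 0.733, -0.0]
contact_force: [-0.2, -0.4, -0.4]
grip_width: 0.0882
grasp_force: 0.0
```

Call:
apply_moves --targets '[[[0,0,0,0,0,0,40],[0,0,0,0,0,0,40],[0,0,0,0,0,0,40],[0,0,0,0,0,0,40],[0,0,0,0,0,0,40],[0,0,0,0,0,0,28],[0,0,0,0,0,0,28],[0,0,0,0,0,0,28],[0,0,0,0,0,0,28]]]' --grip_force 15

```text
t: 31.35
tool_pos: [0.5343, -0.3305, -0.0029]
eef_rot: [0.0, 0.68, 0.733, 0.0]
contact_force: [-0.3, -0.5, -1.2]
grip_width: 0.0366
grasp_force: 15.0
```

Gripped at 36.6 mm with 15 N. Lifting and carrying it to the caddy.

Call:
apply_moves --targets '[[[0,0,-0.3,0,0,0,28],[0,0,-0.7,0,0,0,28],[0,0,-1,0,0,0,28],[0,0,-1,0,0,0,28]]]'

```text
t: 31.75
tool_pos: [0.5358, -0.3318, 0.1015]
eef_rot: [0.004, 0.68, 0.733, 0.0]
contact_force: [-0.0, -0.8, -2.0]
grip_width: 0.0363
grasp_force: 15.0
```

Call:
apply_moves --targets '[[[0.3,0.1,-0.3,0,0,0,28],[0.6,0.2,-0.7,0,0,0,28],[0.96,0.275,-0.9,0,0,0,28],[0.96,0.275,-0.9,0,0,0,28],[0.96,0.275,-0.9,0,0,0,28]]]'

```text
t: 32.25
tool_pos: [0.5544, -0.2324, 0.1862]
eef_rot: [-0.001, 0.68, 0.733, -0.0]
contact_force: [-0.4, -0.5, -1.4]
grip_width: 0.0364
grasp_force: 15.0
```

Call:
apply_moves --targets '[[[0.4,0.1,0,0,0,0,28],[0.8,0.2,0,0,0,0,28],[0.96,0.275,0,0,0,0,28],[0.96,0.275,0,0,0,0,28]]]'

```text
t: 32.65
tool_pos: [0.5747, -0.134, 0.1852]
eef_rot: [-0.001, 0.68, 0.734, -0.0]
contact_force: [-0.1, -0.1, -0.2]
grip_width: 0.0365
grasp_force: 15.0
```

Call:
apply_moves --targets '[[[0.4,0.1,0,0,0,0,28],[0.8,0.2,0,0,0,0,28],[0.96,0.275,0,0,0,0,28],[0.96,0.275,0,0,0,0,28]]]'

```text
t: 33.05
tool_pos: [0.5951, -0.037, 0.1857]
eef_rot: [-0.001, 0.68, 0.733, -0.001]
contact_force: [0.1, -0.3, 0.1]
grip_width: 0.0366
grasp_force: 15.0
```

Run:
```python
from h import *
st();a=np.radians(5.4);go([.6165,.0567,.185],[np.cos(a),np.sin(a),0],[0,0,-1])
```

```text
t 33.05 q [-0.26  0.5   1.33 -0.    1.32 -0.33] p [ 0.5951 -0.037   0.1857] w 0.0366 F [ 0.1 -0.3  0.1] g 15.0
[[-0.076, 0.997, -0.002], [0.997, 0.076, 0.0], [0.001, -0.002, -1.0]]
shift [0.918 0.284 0.006] turn [-0.001  0.     0.494]
```

Call:
apply_moves --targets '[[[0.1,0.03,0,0,0,0.04,28],[0.2,0.06,0,0,0,0.08,28],[0.3,0.1,0,0,0,0.12,28],[0.4,0.12,0,0,0,0.16,28],[0.5,0.15,0,0,0,0.2,28],[0.6,0.2,0,0,0,0.24,28],[0.7,0.22,0,0,0,0.28,28],[0.8,0.25,0,0,0,0.32,28],[0.92,0.284,0,0,0,0.36,28],[0.92,0.284,0,0,0,0.4,28],[0.92,0.284,0,0,0,0.44,28],[0.92,0.284,0,0,0,0.494,28],[0.92,0.284,0,0,0,0.494,28],[0.92,0.284,0,0,0,0.494,28]]]'

```text
t: 34.45
tool_pos: [0.6165, 0.055, 0.1864]
eef_rot: [0.0, 0.999, 0.047, -0.001]
contact_force: [-0.1, -0.5, -0.9]
grip_width: 0.0367
grasp_force: 15.0
```

Run:
```python
from h import *
st();s=get_state();c=capture("wrist")
h=cv2.cvtColor(c["frame"],cv2.COLOR_RGB2HSV);H,S,V=[h[...,i].astype(int) for i in range(3)]
g=(H>50)&(H<75)&(S>120)&(V>40);w=(S<60)&(V>90)
for v in range(120,345,15):
    a=np.where(g[v,180:470])[0]+180;b=np.where(w[v,180:470])[0]+180
    print(v,"g",(a.min(),a.max(),len(a)) if len(a) else 0,"w",(b.min(),b.max(),len(b)) if len(b) else 0)
cv2.imwrite("pics/w9.png",c["frame"][:,:,::-1])
Rt=rot(s["eef_rot"]);E=np.array(c["hand_eye"])
for lx in(-.065,.065):
  for ly in(-.033,.033):
    a=np.radians(5.4);P=np.array([.6165+lx*np.cos(a)-ly*np.sin(a),.0567+lx*np.sin(a)+ly*np.cos(a),.12])
    q=E[:3,:3].T@(Rt.inv().apply(P-s["tool_pos"])-E[:3,3]);r=np.arctan2(np.hypot(q[0],q[1]),q[2]);print("corner exp",np.round(c["K"][:2,2]+c["K"][0,0]*r*q[:2]/np.hypot(q[0],q[1])))
```

```text
t 34.45 q [-0.1   0.55  1.25 -0.    1.35  1.38] p [0.6165 0.055  0.1864] w 0.0367 F [-0.1 -0.5 -0.9] g 15.0
[[0.996, 0.095, -0.001], [0.095, -0.996, -0.0], [-0.001, 0.0, -1.0]]
120 g 0 w 0
135 g (np.int64(285), np.int64(355), 68) w 0
150 g (np.int64(267), np.int64(372), 36) w (np.int64(266), np.int64(266), 1)
165 g (np.int64(268), np.int64(372), 59) w (np.int64(374), np.int64(374), 1)
180 g (np.int64(268), np.int64(371), 50) w (np.int64(266), np.int64(373), 2)
195 g (np.int64(269), np.int64(371), 21) w 0
210 g 0 w (np.int64(267), np.int64(360), 78)
225 g 0 w (np.int64(274), np.int64(371), 97)
240 g 0 w (np.int64(268), np.int64(368), 96)
255 g 0 w (np.int64(275), np.int64(368), 94)
270 g 0 w (np.int64(270), np.int64(367), 94)
285 g 0 w (np.int64(276), np.int64(367), 92)
300 g 0 w (np.int64(278), np.int64(366), 88)
315 g 0 w (np.int64(278), np.int64(365), 80)
330 g 0 w (np.int64(281), np.int64(364), 84)
corner exp [365. 326.]
corner exp [272. 326.]
corner exp [373. 138.]
corner exp [264. 138.]
```

The rim in the wrist image matches the expected corners. I'll lower and release the bottle just above the mouth.

Call:
apply_moves --targets '[[[0,-0.015,0.2,0,0,0,28],[0,-0.015,0.45,0,0,0,28],[0,-0.015,0.68,0,0,0,28],[0,-0.015,0.68,0,0,0,28],[0,-0.015,0.68,0,0,0,28],[0,-0.015,0.68,0,0,0,60],[0,-0.015,0.68,0,0,0,60],[0,-0.015,0.68,0,0,0,60],[0,-0.015,0.68,0,0,0,60],[0,-0.015,0.68,0,0,0,60]]]'

```text
t: 35.5
tool_pos: [0.6165, 0.0582, 0.1193]
eef_rot: [0.0, 0.999, 0.047, 0.0]
contact_force: [-0.3, -0.6, 0.2]
grip_width: 0.0599
grasp_force: 0.0
```

Call:
apply_moves --targets '[[[0,0,-0.3,0,0,0,60],[0,0,-0.8,0,0,0,60],[0,0,-0.8,0,0,0,88],[0,0,-0.8,0,0,0,88]]]'

```text
t: 35.9
tool_pos: [0.6166, 0.0582, 0.1999]
eef_rot: [0.0, 0.999, 0.047, 0.001]
contact_force: [-0.3, -0.4, -1.0]
grip_width: 0.0741
grasp_force: 0.0
```

Run:
```python
from h import *
st();s=get_state();c=capture("wrist");sc=capture("scene")
h=cv2.cvtColor(c["frame"],cv2.COLOR_RGB2HSV);p=blob((h[...,1]<60)&(h[...,2]>60),(230,130,410,345));print(len(p),p.min(0),p.max(0),wrect(c,s,p,.0225))
f=cv2.cvtColor(sc["frame"],cv2.COLOR_RGB2HSV);m=(f[...,1]<70)&(f[...,2]>120);print("old spot",m[170:220,385:430].sum())
h=cv2.cvtColor(sc["frame"],cv2.COLOR_RGB2HSV);q=blob(h[...,2]<60,(290,350,355,400));print("plug",len(q),q.min(0),q.max(0),rect(sc,q,.02))
cv2.imwrite("pics/w10.png",c["frame"][:,:,::-1])
go([.487,.348,.19])
```

```text
t 35.90 q [-0.09  0.54  1.23  0.    1.37  1.38] p [0.6166 0.0582 0.1999] w 0.0741 F [-0.3 -0.4 -1. ] g 0.0
[[0.996, 0.093, 0.002], [0.093, -0.996, -0.0], [0.002, 0.0, -1.0]]
3380 [302 169] [342 257] (array([605.7,  55.9]), array([36.8, 85.4]), 6.1)
old spot 15
plug 233 [305 365] [332 382] (array([488. , 350.8]), array([42. , 60.9]), 48.0, array([483. , 348.7]))
shift [-1.013 -3.005  0.082] turn [0 0 0]
```

The bottle is in the caddy: seen at floor level, 37 × 85 mm, near (0.606, 0.056). Now the plug.

Call:
apply_moves --targets '[[[-0.1,-0.4,0,0,0,0,88],[-0.2,-0.8,0,0,0,0,88],[-0.34,-1,0,0,0,0,88],[-0.34,-1,0,0,0,0,88]]]'

```text
t: 36.4
tool_pos: [0.5714, 0.1568, 0.198]
eef_rot: [-0.0, 0.999, 0.048, -0.001]
contact_force: [0.2, -0.2, 0.2]
grip_width: 0.0881
grasp_force: 0.0
```

Call:
apply_moves --targets '[[[-0.1,-0.4,0,0,0,0,88],[-0.2,-0.8,0,0,0,0,88],[-0.34,-1,0,0,0,0,88],[-0.34,-1,0,0,0,0,88]]]'

```text
t: 36.8
tool_pos: [0.5289, 0.2523, 0.1982]
eef_rot: [0.0, 0.999, 0.048, -0.001]
contact_force: [0.1, 0.2, 0.3]
grip_width: 0.0881
grasp_force: 0.0
```

Call:
apply_moves --targets '[[[-0.1,-0.4,0.1,0,0,-0.04,88],[-0.2,-0.8,0.2,0,0,-0.08,88],[-0.34,-1,0.3,0,0,-0.12,88],[-0.34,-1,0.3,0,0,-0.16,88],[-0.34,-1,0.3,0,0,-0.2,88],[-0.34,-1,0.3,0,0,-0.225,88],[-0.34,-1,0.3,0,0,-0.225,88],[-0.34,-1,0.3,0,0,-0.225,88]]]'

```text
t: 37.6
tool_pos: [0.4876, 0.3464, 0.1686]
eef_rot: [0.0, 0.922, 0.388, -0.0]
contact_force: [-0.8, -0.2, 0.1]
grip_width: 0.0879
grasp_force: 0.0
```

Run:
```python
from h import *
st();s=get_state();c=capture("wrist")
h=cv2.cvtColor(c["frame"],cv2.COLOR_RGB2HSV);p=blob((h[...,2]<55),(232,100,412,270));print(len(p),p.min(0),p.max(0),wrect(c,s,p,.025),wplane(c,s,p,.025).mean(0))
for v in range(p[:,1].min(),p[:,1].max()+1,6):
    u=p[p[:,1]==v,0];print(v,u.min(),u.max(),end="; ")
cv2.imwrite("pics/w11.png",c["frame"][:,:,::-1])
a=np.radians(46);go([.487,.348,0],[np.cos(a),np.sin(a),0],[0,0,-1])
```

```text
t 37.60 q [ 0.42  0.52  1.35 -0.    1.28  1.2 ] p [0.4876 0.3464 0.1686] w 0.0879 F [-0.8 -0.2  0.1] g 0.0
[[0.699, 0.715, -0.001], [0.715, -0.699, -0.0], [-0.001, -0.0, -1.0]]
2049 [299 168] [339 240] (array([488.9, 352.5]), array([34.1, 62. ]), 46.4) [0.48503862 0.34809408 0.025     ]
168 320 322; 174 312 325; 180 311 325; 186 311 326; 192 310 327; 198 306 332; 204 302 337; 210 300 338; 216 300 339; 222 299 339; 228 299 339; 234 300 339; 240 312 325; shift [ 0.008 -0.013  1.687] turn [-0.     0.    -0.002]
```

Call:
apply_moves --targets '[[[-0.05,-0.018,0.4,0,0,0,88],[-0.08,-0.018,0.9,0,0,0,88],[-0.08,-0.018,0.9,0,0,0,88],[-0.08,-0.018,0.9,0,0,0,88]]]'

```text
t: 38.05
tool_pos: [0.4805, 0.3428, 0.0801]
eef_rot: [-0.0, 0.921, 0.389, 0.0]
contact_force: [-0.1, 0.5, 0.9]
grip_width: 0.0881
grasp_force: 0.0
```

Call:
apply_moves --targets '[[[0,0,0.3,0,0,0,88],[0,0,0.6,0,0,0,88],[0,0,0.7,0,0,0,88],[0,0,0.76,0,0,0,88],[0,0,0.8,0,0,0,88],[0,0,0.8,0,0,0,88]]]'

```text
t: 38.65
tool_pos: [0.4806, 0.3432, 0.0002]
eef_rot: [-0.0, 0.921, 0.39, 0.001]
contact_force: [0.3, 0.2, -0.2]
grip_width: 0.0881
grasp_force: 0.0
```

Call:
apply_moves --targets '[[[0,0,0,0,0,0,40],[0,0,0,0,0,0,40],[0,0,0,0,0,0,40],[0,0,0,0,0,0,40],[0,0,0,0,0,0,24],[0,0,0,0,0,0,24],[0,0,0,0,0,0,24],[0,0,0,0,0,0,24],[0,0,0,0,0,0,24]]]' --grip_force 15

```text
t: 39.55
tool_pos: [0.48, 0.3428, -0.0009]
eef_rot: [-0.0, 0.921, 0.39, -0.0]
contact_force: [-0.2, -0.4, 0.0]
grip_width: 0.0319
grasp_force: 15.0
```

Plug gripped (31.9 mm, 15 N). Lifting.

Call:
apply_moves --targets '[[[0,0,-0.3,0,0,0,24],[0,0,-0.7,0,0,0,24],[0,0,-1,0,0,0,24],[0,0,-1,0,0,0,24]]]'

```text
t: 39.95
tool_pos: [0.4817, 0.3438, 0.1032]
eef_rot: [-0.0, 0.921, 0.39, 0.004]
contact_force: [-0.5, -0.0, -1.1]
grip_width: 0.0317
grasp_force: 15.0
```

Call:
apply_moves --targets '[[[0,0,-0.4,0,0,0.04,24],[0,0,-0.8,0,0,0.08,24],[0,0,-0.95,0,0,0.12,24],[0,0,-0.95,0,0,0.16,24],[0,0,-0.95,0,0,0.2,24],[0,0,-0.95,0,0,0.224,24],[0,0,-0.95,0,0,0.224,24]]]'

```text
t: 40.65
tool_pos: [0.4797, 0.3427, 0.1929]
eef_rot: [0.0, 0.999, 0.048, -0.001]
contact_force: [0.8, 0.0, -0.6]
grip_width: 0.0318
grasp_force: 15.0
```

Run:
```python
from h import *
st();a=np.radians(5.4);go([.6135,.0575,.19],[np.cos(a),np.sin(a),0],[0,0,-1])
```

```text
t 40.65 q [0.42 0.48 1.34 0.   1.32 1.9 ] p [0.4797 0.3427 0.1929] w 0.0318 F [ 0.8  0.  -0.6] g 15.0
[[0.995, 0.096, -0.002], [0.096, -0.995, -0.001], [-0.002, 0.0, -1.0]]
shift [1.059 2.967 0.029] turn [0.    0.001 0.001]
```

Call:
apply_moves --targets '[[[0.1,0.4,0,0,0,0,24],[0.2,0.8,0,0,0,0,24],[0.353,0.99,0,0,0,0,24],[0.353,0.99,0,0,0,0,24]]]'

```text
t: 41.05
tool_pos: [0.526, 0.2455, 0.1933]
eef_rot: [0.0, 0.999, 0.048, -0.0]
contact_force: [-0.5, -0.2, -0.6]
grip_width: 0.032
grasp_force: 15.0
```

Call:
apply_moves --targets '[[[0.1,0.4,0,0,0,0,24],[0.2,0.8,0,0,0,0,24],[0.353,0.99,0,0,0,0,24],[0.353,0.99,0,0,0,0,24]]]'

```text
t: 41.45
tool_pos: [0.5702, 0.1512, 0.1933]
eef_rot: [0.0, 0.999, 0.048, -0.0]
contact_force: [0.5, 0.1, -1.3]
grip_width: 0.0317
grasp_force: 15.0
```

Call:
apply_moves --targets '[[[0.1,0.4,0,0,0,0,24],[0.2,0.8,0,0,0,0,24],[0.353,0.99,0,0,0,0,24],[0.353,0.99,0,0,0,0,24],[0.353,0.99,0,0,0,0,24]]]'

```text
t: 41.95
tool_pos: [0.6133, 0.059, 0.1935]
eef_rot: [-0.0, 0.999, 0.049, -0.001]
contact_force: [-0.8, -0.0, 0.1]
grip_width: 0.0321
grasp_force: 15.0
```

Run:
```python
from h import *
st();s=get_state();c=capture("wrist");h=cv2.cvtColor(c["frame"],cv2.COLOR_RGB2HSV);H,S,V=[h[...,i].astype(int) for i in range(3)]
g=(H>50)&(H<75)&(S>120)&(V>40)
for v in (145,155,165,180): a=np.where(g[v,180:470])[0]+180;print(v,a.min(),a.max())
a=np.radians(5.4);go([.6135,.0575,.118],[np.cos(a),np.sin(a),0],[0,0,-1])
```

```text
t 41.95 q [-0.09  0.54  1.25  0.    1.36  1.38] p [0.6133 0.059  0.1935] w 0.0321 F [-0.8 -0.   0.1] g 15.0
[[0.995, 0.098, -0.001], [0.098, -0.995, 0.001], [-0.001, -0.001, -1.0]]
145 276 378
155 276 378
165 276 378
180 277 377
shift [0.002 0.019 0.758] turn [-0.     0.     0.001]
```

Call:
apply_moves --targets '[[[0,0.025,0.2,0,0,0,24],[0,0.025,0.45,0,0,0,24],[0,0.025,0.75,0,0,0,24],[0,0.025,0.75,0,0,0,24],[0,0.025,0.75,0,0,0,24],[0,0.025,0.75,0,0,0,55],[0,0.025,0.75,0,0,0,55],[0,0.025,0.75,0,0,0,55],[0,0.025,0.75,0,0,0,55],[0,0.025,0.75,0,0,0,55]]]'

```text
t: 43.0
tool_pos: [0.6143, 0.0549, 0.1193]
eef_rot: [-0.0, 0.999, 0.048, 0.0]
contact_force: [-0.7, 0.5, 0.2]
grip_width: 0.055
grasp_force: 0.0
```

Call:
apply_moves --targets '[[[0,0,-0.3,0,0,0,55],[0,0,-0.9,0,0,0,55],[0,0,-0.9,0,0,0,88],[0,0,-0.9,0,0,0,88]]]'

```text
t: 43.4
tool_pos: [0.6149, 0.0549, 0.211]
eef_rot: [0.0, 0.999, 0.048, 0.002]
contact_force: [-0.5, -0.2, -0.5]
grip_width: 0.0687
grasp_force: 0.0
```

Call:
apply_moves --targets '[[[-0.1,0,-0.3,0,0,0,88],[-0.5,0,-0.6,0,0,0,88],[-1,0,-0.6,0,0,0,88],[-1,0,-0.6,0,0,0,88],[-1,0,-0.6,0,0,0,88]]]'

```text
t: 43.9
tool_pos: [0.5142, 0.0453, 0.2683]
eef_rot: [-0.0, 0.999, 0.048, -0.001]
contact_force: [-0.0, 0.0, -1.6]
grip_width: 0.0881
grasp_force: 0.0
```

Run:
```python
from h import *
st();s=get_state();c=capture("wrist");sc=capture("scene");t=capture("top")
h=cv2.cvtColor(c["frame"],cv2.COLOR_RGB2HSV);H,S,V=[h[...,i].astype(int) for i in range(3)]
g=blob((H>50)&(H<75)&(S>120)&(V>40),(180,0,470,300));print("green",g.min(0),g.max(0))
box=(g[:,0].min()+6,g[:,1].min()+4,g[:,0].max()-6,g[:,1].max())
for n,m in(("white",(S<60)&(V>60)),("black",V<35)):
    p=blob(m,box);print(n,len(p),p.min(0),p.max(0),wrect(c,s,p,.05))
f=cv2.cvtColor(sc["frame"],cv2.COLOR_RGB2HSV);H,S,V=[f[...,i].astype(int) for i in range(3)]
print("old plug dark",(V[360:390,300:340]<60).sum(),"old bottle",((S<70)&(V>120))[170:220,385:430].sum())
q=blob((H>50)&(H<75)&(S>150),(300,180,420,330));print("caddy scene",q.min(0),q.max(0))
print("tape/tin top",[np.round(plane(t,[[u,v]],.025)[0,:2],3) for u,v in []])
d=np.abs(t["frame"].astype(int)-cv2.imread("pics/top0.png")[:,:,::-1].astype(int)).sum(2)>90
print("diff tape",d[200:245,198:242].sum(),"tin",d[186:222,424:458].sum())
s0=cv2.imread("pics/scene0.png")[:,:,::-1].astype(int);e=np.abs(sc["frame"].astype(int)-s0).sum(2)>90
print("scene diff tape",e[300:345,232:280].sum(),"tin",e[172:200,328:360].sum(),"dropper",e[226:268,256:276].sum())
```

```text
t 43.90 q [-0.14  0.27  1.45  0.    1.43  1.34] p [0.5142 0.0453 0.2683] w 0.0881 F [-0.   0.  -1.6] g 0.0
[[0.995, 0.096, -0.001], [0.096, -0.995, 0.0], [-0.001, -0.0, -1.0]]
green [281  16] [360 167]
white 1558 [304  66] [342 139] (array([607.7,  52.5]), array([37.9, 74.7]), 5.8)
black 13 [347  86] [348  94] (array([622.8,  29.4]), array([1. , 8.2]), 5.7)
old plug dark 0 old bottle 15
caddy scene [300 245] [355 290]
tape/tin top []
diff tape 0 tin 0
scene diff tape 0 tin 294 dropper 11
```

Run:
```python
from h import *
def lab(f):
    h=cv2.cvtColor(f,cv2.COLOR_RGB2HSV);H,S,V=[h[...,i].astype(int) for i in range(3)]
    L=np.full(H.shape,'.');L[(H>45)&(H<80)&(S>90)]='g';L[(S<80)&(V>75)]='w';L[(V<60)&(S<110)]='k';return L
c=capture("wrist");L=lab(c["frame"])
for v in range(10,215,5):print(v,''.join(L[v,265:380:2]))
sc=capture("scene");L=lab(sc["frame"])
print("scene")
for v in range(222,296,3):print(v,''.join(L[v,290:365:1]))
k=(L=='k').astype(np.uint8);n,_,stt,ce=cv2.connectedComponentsWithStats(k);print([ (np.round(ce[i]).tolist(),int(stt[i,4])) for i in range(1,n) if stt[i,4]>40])
```

```text
10 ..........................................................
15 ..........................................................
20 ........gggggggggggggggggggggggggggggggggggggggg..........
25 ........ggggggggggggggggggggggggggggggggggggggggw.........
30 ........ggggggggggggggggggggggggggggggggggggggggw.........
35 ........gggggggggggggggggggggggggggggggggggggggg..........
40 ........gggggggggggggggggggggggggggggggggggggggg..........
45 ........ggggggggggggggggggggggggggggggggggggggggw.........
50 ........ggggggggggggggggggggggggggggggggggggggggw.........
55 .......wgggggggggggggggggggggggkk.kkggggggggggggw.........
60 ........ggggggggggggggggggggggkkwkkkkggggggggggg..........
65 ........ggggggggggggggggggggggkk..kkkggggggggggg..........
70 ........ggggggggggggwwwwwwwwwwkkkk.kkgggggggggggw.........
75 ........ggggggggggggwwwwwwwwwkkkkkk.kgggggggggggw.........
80 ........ggggggggggggwwwwwwwkkkkkkkkk.kkkggggggggw.........
85 ........ggggggggggggwwwwwkkkkk........kkkkgggggg..........
90 .......wggggggggggggwwwwwkkkkk.....k.k..kkgggggg..........
95 .......wggggggggggggwwwwkkkkk.k.......kkkkg
[... 2909 characters left out ...]
.
276 ........ggggggggggggggggggggggggggggggggggggggggggggggggggggggg............
279 ..............gggggggggggggggggggggggggggggggggggggggggggggggg.............
282 .........................ggggggggggggggggggggggggggggggggggg...............
285 ....................................ggggggggggggggggggggggg................
288 ..............................................ggggggggggg..................
291 ...........................................................................
294 ...........................................................................
[([369.0, 169.0], 1851), ([266.0, 241.0], 50), ([162.0, 310.0], 112), ([161.0, 334.0], 101), ([126.0, 348.0], 274), ([131.0, 378.0], 282)]
```

Both pieces are inside the caddy, which stands upright. The tape and tin show no change in the top view, and the dropper none to speak of in the scene view. Handing in.

```bash
python3 -c "
from plant import *
print(sign_off())"
```

```text
the job is handed in; nothing more can be done
None
```

The caddy stands mouth up on the worktop with the tablet bottle and the mains plug inside; the tin, tape roll and dropper were not touched, and the job was handed in at about 44 s of the 72 s allowed.

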